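# Turn the snack dish's lip to the saucepan without losing the tea ball

## Task

Take the blue dish by the middle of its wooden arched handle, with a gentle pinch, and lift it straight up about ten centimetres clear of the table; then, in the air, turn it about a quarter turn so that its red pouring lip points at the saucepan on the gas ring. Keep the dish level and the loose steel tea ball resting in its middle the whole time, touch neither the ball nor the other things, and finish still holding the dish up there, steady: do not put it down.

Things in the scene. Friction and masses are not known exactly. Their poses are not given: they have to be found in the camera images.
- dish_grip (a point): Middle of the dish's handle bar: level, wooden, 176 mm long, 12 mm wide, 16 mm high, its centre (this point) straight above the dish's centre and 102 mm above its underside. Axes: x horizontal towards the red lip, y along the bar, z up; so the bar is pinched across x, which is also the grasp for the whole dish. It cracks if pinched with more than 80 N.
- dish_well (a point): Where the ball's centre belongs: on the dish's axis, 24 mm above its underside and 78 mm below the middle of the handle bar; axes as dish_grip.
- dish_lip (a point): Tip of the red pouring lip (a tongue 34 mm wide) on the dish's rim, 112 mm from the dish's axis and 38 mm above its underside.
- dish: Round blue shallow dish, one rigid body of about 220 g, 172 mm across and 34 mm high, floor a shallow cone rising 10 degrees from the centre. A fixed arch (two steel uprights 170 mm apart and the wooden bar) spans it. It stands on the table at the start. Origin at the centre of its underside; axes as dish_grip.
- teaball_center (a point): Centre of the tea ball, a smooth loose steel ball 36 mm across, 40 g; it lies in the middle of the dish, its top 42 mm above the dish's underside, 52 mm below the underside of the handle bar. It rolls away if the dish tilts more than 10 degrees or is jerked.
- pan_mouth (a point): Centre of the mouth of the steel saucepan (160 mm across, 85 mm high, with a short black handle pointing roughly towards the robot) that stands on the gas ring; the mouth is 172 mm above the table. The lip must point at this in plan.
- saucepan: The saucepan; origin at the centre of its underside, handle along its x axis reaching 168 mm from its centre.
- gasring: Round white gas ring, 200 mm across, with dark pan supports 87 mm above the table and a chrome knob on one side, fixed to the table. Origin at the centre of its foot.
- mug_yellow: Yellow plastic mug, 80 mm across, 90 mm high; origin at the centre of its underside. Leave alone.
- mug_purple: Purple plastic mug, same size. Leave alone.
- canister: Closed aluminium canister, 93 mm across, 154 mm high; origin at the centre of its underside. Leave alone.
- saucer: White ceramic saucer, 120 mm across, 16 mm high; origin at the centre of its underside. Leave alone.

How it is judged:
On the way, in this order (a step that is already met when the one before it is completed fails the run):
1. the dish is lifted 5 cm clear of the table, level, with the ball in its middle (height (world z) of dish_well above 0.0743 m and angle between dish_grip's own z axis and vertical below 0.12 rad and horizontal distance between teaball_center and dish_well below 0.012 m and z of teaball_center in the frame of dish_well below 0.008 m), for 0.2 s.
2. in the air, the dish has been turned so that its lip points at the saucepan, still level, ball in the middle (all of step 1 and x of pan_mouth in the frame of dish_grip above 0.1 m and y of pan_mouth in the frame of dish_grip between -0.06 and 0.06 m), for 0.3 s.
At the end, for the whole second after the job is handed in: The fingers alone hold the dish steady, within 25 mm of the middle of its handle bar, underside over 50 mm above the table, level within 0.12 rad, the ball within 12 mm of the dish centre; the line from dish centre through the lip passes within 60 mm of the centre of the pan mouth (all of step 2 and horizontal distance between the grasp point and dish_grip below 0.025 m and contact force between the fingers and dish above 1 N and contact force between dish and saucepan below 0.3 N and contact force between dish and gasring below 0.3 N and linear speed of dish below 0.02 m/s and angular speed of dish below 0.1 rad/s); the arm keeps its last pose, push and grip.
It fails at once if the ball rolls more than 20 mm from the dish's centre, or leaves it (horizontal distance between teaball_center and dish_well above 0.02 m or z of teaball_center in the frame of dish_well above 0.015 m).
It fails at once if the dish is tipped by more than 0.2 rad, or dragged or turned on the table by more than 50 mm at the lip (angle between dish_grip's own z axis and vertical above 0.2 rad or (height (world z) of dish below 0.01 m and distance of dish_lip from where it was at the start of the episode above 0.05 m)).
It fails at once if the dish is squeezed with more than 80 N a finger (contact force between the fingers and dish above 160 N).
It fails at once if the robot touches the ball (contact force between any of the fingers, the arm and teaball above 0.3 N).
It fails at once if the saucepan, a mug, the canister or the saucer is shoved by more than 20 mm or tipped (distance of any of saucepan, mug_yellow, mug_purple, canister, saucer from where it was at the start of the episode above 0.02 m or angle between any of saucepan, mug_yellow, mug_purple, canister, saucer's own z axis and vertical above 0.2 rad).
It also fails if it takes over 48 s, if anything falls off the work surface, if the arm or the gripper's body presses on something with over 40 N, if the wrist force passes 120 N, or if a joint passes its speed limit or range.

## Robot

A 6-joint arm with a two-finger parallel gripper is mounted at the origin on the work surface. World frame = base frame: x ahead of the robot, y to its left, z up, the work surface at z = 0. Lengths are in m, angles in rad, forces in N, time in s.
With the tool pointing down it reaches from about 0.375 to 0.9 m from the base axis. Payload 3.1 kg.
Tool frame: the origin (TCP) lies at the very end of the fingers, on their centre line; the grasp point (between the pads) lies robot.grasp_offset behind it (robot.grasp_offset is the distance from the TCP to the grasp point, in m); z points along the fingers, y is the direction in which the jaws open and shut (so a half turn about z gives the same grasp; the last joint's range is limited). The gripper opens to 87 mm and grips with 3 to 60 N. Pads are 19 mm wide; open, the fingers measure 117 mm over their backs; the gripper's body (75 mm by 190 mm) begins 51 mm behind the grasp point.
Start: joints at [1.056, 0.527, 1.433, -0, 1.181, -0.178], TCP at [0.207, 0.59, 0.223] pointing down, gripper open.
Joint ranges: [-3.08, 3.08], [-0.75, 2.2], [0.22, 2.44], [-1.43, 4.57], [0, 2.65], [-2.85, 2.85]. Speed limits (rad/s): [2.79, 2.79, 3.14, 3.14, 3.14, 3.14].

## Interface

Orientations are given as a unit quaternion [x, y, z, w].
In Python, from rig import robot gives the robot as it stands.
- The arm moves only by the tool drive_tool, never from a script. Its argument "targets" is one flat list of numbers, 6 for each row, row after row: the shift along the tool's x, y, z in cm, then the turn, a rotation vector about the tool's x, y, z in degrees. A call has 1 to 12 rows; each row is the pose to reach, as a shift and turn from the pose commanded when the call began, along the tool's axes at that moment; what a row does not reach only later rows make up. A row lasts 1/12 s, in which the tool goes at most 41.7 mm and 7.16 degrees, less where a joint would pass 70% of its speed; a pose out of reach is approached as far as the arm can. A call with a gripper value outside its range is refused whole. "grip" is the gripper command: -1 is fully open, 1 is shut, values between are in proportion, set as the call begins (left out, the last holds). The fingers move at their own pace and stop on an object; "squeeze" is the grip in N (left out, the last holds). Time passes only in rows, so rows that repeat a pose let the fingers close. It gives the time, the measured TCP pose, the force and the opening at its end, in the units of the state.
- robot.get_obs(): the state, without advancing time (a new reading comes with each control period).
- robot.camera(name): name is "scene" or "top" or "wrist"; returns (picture, depth): 480x640x3 uint8, red, green, blue; 480x640 float32, m along the optical axis (not along the pixel's ray), 0 where there is no reading.
- robot.calibration(name): a dict with "mtx" (3x3 intrinsics, pixels), "R" (3x3) and "t" (3): a world point X has camera coordinates R X + t; the wrist camera has in their place "hand_eye" (4x4, takes a point from camera to tool coordinates, whose origin is the TCP and whose axes are the flange's). Camera axes: x right, y down, z forward; pixel columns grow to the right and rows downward; lengths in m; the calibration is good to about 2 mm. A picture is of the moment at which its call begins: read the wrist's pose just before it. calibration takes no time and is no camera call.
- robot.hand_in(): hands the job in, once; it reports no verdict.
The state is a dict: "time": time; "q": joint angles; "joint_velocities": joint speeds; "joint_torque": joint torques, N m; "position": TCP position; "tool_rot": TCP orientation; "ft_force": force on the tool from outside, world axes, zero at the start; "moment": the same for the moment, N m; "grip_width": finger opening in m.
Only numpy, scipy, OpenCV 4.12 (cv2) and the standard library are available. Lean on these libraries where they do the work, as an engineer would, in place of code of your own. Each camera call takes 0.05 s, during which the arm holds its last target.

## Working session

There is one attempt and no reset: what is moved stays moved. The work goes in short steps, Python scripts to look and compute and a tool call to move; the robot and the scene stay as the last step left them, time stands still between calls to the robot, and variables do not carry over. Pictures are saved under pics/ and viewed, and the job is handed in when it is done.

Besides the shell and the picture viewer there is one more tool, called in YAML: its name, and indented under it one key for each argument. drive_tool: Moves the arm, as the interface text tells. Its arguments: {"type":"object","properties":{"targets":{"type":"array","items":{"type":"number"}},"grip":{"type":"number"},"squeeze":{"type":"number"}},"required":["targets"]}

```bash
mkdir -p pics; ls
python3 - <<'E'
from rig import robot
import cv2,numpy as np
print(robot.get_obs()); print(robot.grasp_offset)
for n in ("scene","top"):
    p,d=robot.camera(n); cv2.imwrite(f"pics/{n}0.png",p[:,:,::-1]); np.save(f"pics/{n}0.npy",d)
    print(n,robot.calibration(n))
print(robot.calibration("wrist"))
E
```

```text
pics
{'time': 0.0, 'q': array([ 1.05548996e+00,  5.28506119e-01,  1.43388440e+00, -4.13038337e-05,
        1.18138120e+00, -1.78464539e-01]), 'joint_velocities': array([-9.95458494e-05,  9.84656275e-04, -1.15464109e-03, -2.29988438e-03,
       -1.46680440e-04, -2.13829640e-04]), 'joint_torque': array([ 1.11293843e-04, -4.40038133e+01, -1.76591724e+01,  6.31416868e-02,
        5.84713288e-02, -2.00482464e-04]), 'position': array([0.20616767, 0.58925036, 0.22155278]), 'tool_rot': array([ 1.67617966e-01,  9.85851424e-01, -1.03112671e-03, -3.52448614e-04]), 'ft_force': array([-0.3036195 , -0.72858738,  0.19566903]), 'moment': array([ 0.06071072, -0.0034125 ,  0.05882307]), 'grip_width': 0.08717520557034988}
0.0187
scene {'mtx': array([[466.73468772,   0.        , 318.81294018],
       [  0.        , 466.73468772, 238.69124239],
       [  0.        ,   0.        ,   1.        ]]), 'R': array([[ 0.71492364,  0.69919778,  0.00258001],
       [ 0.52889579, -0.53837047, -0.65606896],
       [-0.45733295,  0.47040377, -0.75469654]]), 't': array([-0.43740184, -0.23555337,  1.24259132])}
top {'m
[... 216 characters left out ...]
32e-04],
       [-9.98618579e-01,  4.20425697e-03, -5.23761191e-02],
       [ 5.23718188e-02, -1.12655947e-03, -9.98627019e-01]]), 't': array([-0.01094987,  0.57819154,  1.18067694])}
{'mtx': array([[389.74872701,   0.        , 321.40278044],
       [  0.        , 389.74872701, 240.62789429],
       [  0.        ,   0.        ,   1.        ]]), 'hand_eye': array([[-1.04658442e-03, -9.62324523e-01, -2.71901483e-01,
         7.32531428e-02],
       [ 9.99998776e-01, -1.32343009e-03,  8.34810075e-04,
         3.84349712e-04],
       [-1.16320081e-03, -2.71900277e-01,  9.62324730e-01,
        -1.61562936e-01],
       [ 0.00000000e+00,  0.00000000e+00,  0.00000000e+00,
         1.00000000e+00]])}
```

View pics/top0.png

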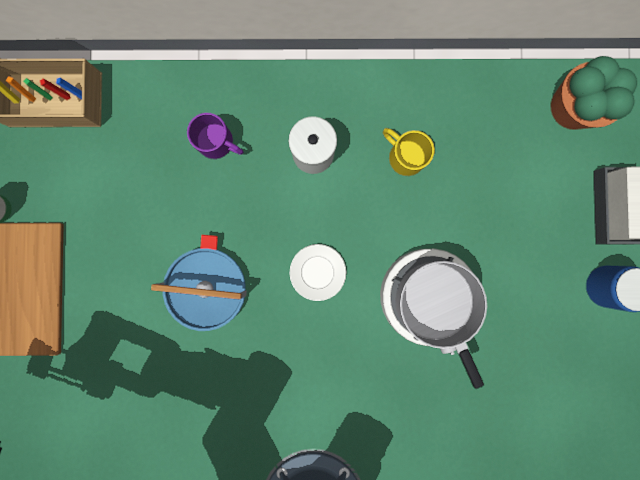

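View pics/scene0.png

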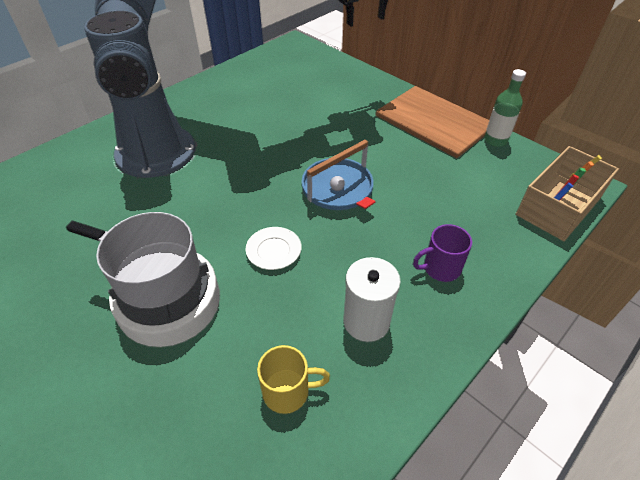

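The top view shows the dish at about (204,288), its bar from (152,288) to (243,295), the lip at (208,242) and the pan mouth at about (441,297). In the scene view the bar runs from (309,172) to (368,144). I'll enlarge both for exact pixels.

Run:
```python
import cv2,numpy as np
t=cv2.imread("pics/top0.png"); s=cv2.imread("pics/scene0.png")
cv2.imwrite("pics/c1.png",cv2.resize(t[230:340,140:260],None,fx=5,fy=5,interpolation=cv2.INTER_CUBIC))
cv2.imwrite("pics/c2.png",cv2.resize(s[130:220,290:390],None,fx=6,fy=6,interpolation=cv2.INTER_CUBIC))
```

```text
(no output)
```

View pics/c1.png

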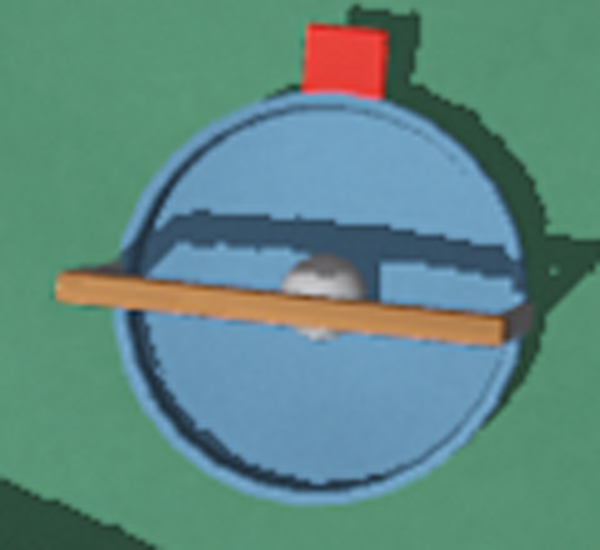

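View pics/c2.png

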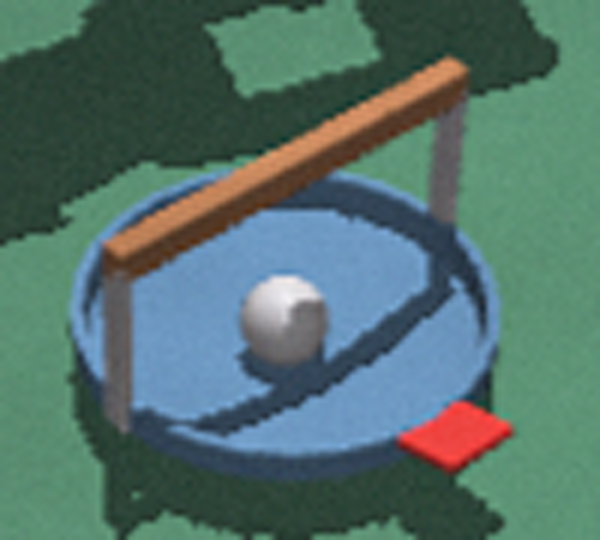

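```bash
cat > h.py <<'E'
import cv2,numpy as np
from rig import robot
C={n:robot.calibration(n) for n in("top","scene")}
def P(n): c=C[n]; return c["mtx"]@np.c_[c["R"],c["t"]]
def tri(a,b):
    X=cv2.triangulatePoints(P("top"),P("scene"),np.array(a,float).reshape(2,1),np.array(b,float).reshape(2,1)).ravel(); return X[:3]/X[3]
def proj(n,X):
    p=P(n)@np.append(X,1); return p[:2]/p[2]
def atz(n,uv,z):
    c=C[n]; r=c["R"].T@np.linalg.inv(c["mtx"])@[uv[0],uv[1],1]; o=-c["R"].T@c["t"]; return o+r*(z-o[2])/r[2]
E
python3 - <<'E'
from h import *
np.set_printoptions(precision=4,suppress=True)
T=lambda x,y:(140+x/5-.4,230+y/5-.4); S=lambda x,y:(290+x/6-.4,130+y/6-.4)
for a,b in(((503,328),(116,250)),((57,285),(457,67)),((345,30),(485,417)),((346,96),(425,453))):
    X=tri(T(*a),S(*b)); print(X, proj("top",X)-T(*a))
tip=T(346,26); print("lip tip z.038",atz("top",tip,.038))
for x,y in((503,328),(57,285)): print("bar z.11",atz("top",T(x,y),.11))
# rim centre
print("rim z.034",atz("top",T(321,298),.034)); print("ball",tri(T(322,296),S(285,320)))
# depth point cloud: pan mouth rim, everything tall
d=np.load("pics/top0.npy");c=C["top"]
v,u=np.mgrid[:480,:640]; k=np.linalg.inv(c["mtx"]); r=np.stack([u,v,np.ones_like(u)],-1)@k.T
Xw=(r*d[...,None]-c["t"])@c["R"]
m=(Xw[...,2]>.163)&(Xw[...,2]<.18)&(u>380)&(u<500)&(v>240)&(v<360)
p=Xw[m]; A=np.c_[2*p[:,:2],np.ones(len(p))]; s=np.linalg.lstsq(A,(p[:,:2]**2).sum(1),rcond=None)[0]
print("pan",len(p),s[:2],np.sqrt(s[2]+s[0]**2+s[1]**2),np.median(p[:,2]))
m=(Xw[...,2]>.1)&(Xw[...,2]<.13)&(u>140)&(u<260)&(v>270)&(v<310)
p=Xw[m]; print("bar",len(p),p.mean(0),p.min(0),p.max(0)); 
w,V=np.linalg.eigh(np.cov(p[:,:2].T)); print(np.degrees(np.arctan2(V[1,1],V[0,1])))
E
```

```text
[0.44   0.1405 0.1062] [-0.6884 -0.6045]
[0.4568 0.3153 0.1033] [-0.3002 -0.3065]
[0.5595 0.2141 0.0514] [-0.841  -0.8623]
[0.5315 0.2205 0.0087] [-0.2326 -0.2299]
lip tip z.038 [0.5599 0.2145 0.038 ]
bar z.11 [0.4391 0.1387 0.11  ]
bar z.11 [0.4565 0.3127 0.11  ]
rim z.034 [0.4466 0.225  0.034 ]
ball [0.4475 0.2285 0.0198]
pan 694 [ 0.4201 -0.2432] 0.07957409122678746 0.1707120365347238
bar 582 [0.4467 0.2259 0.1094] [0.4317 0.1391 0.101 ] [0.4615 0.3143 0.115 ]
83.8163885154329
```

Measurements agree: the bar centre is about (0.447, 0.226), its top at about 0.11 m, and the bar runs at 84°. The lip points at −5.8° and the pan mouth is at (0.420, −0.243, 0.171). Next I work out the hover move.

```bash
cat >> h.py <<'E'
from scipy.spatial.transform import Rotation as Ro
np.set_printoptions(precision=3,suppress=True)
def delta(pos,yawx):
    o=robot.get_obs(); R=Ro.from_quat(o["tool_rot"])
    a=np.radians(yawx); x=np.array([np.cos(a),np.sin(a),0]); z=np.array([0,0,-1.]); 
    G=Ro.from_matrix(np.c_[x,np.cross(z,x),z])
    print("t",o["time"],"pos",o["position"],"shift cm",R.inv().apply(np.array(pos)-o["position"])*100,"rot deg",(R.inv()*G).as_rotvec(degrees=True),"q6",o["q"][5])
E
python3 -c "
from h import *
delta([.447,.226,.19],84.2)"
```

```text
t 0.1 pos [0.206 0.589 0.222] shift cm [-34.736 -26.328   3.206] rot deg [-0.106  0.055 76.503] q6 -0.17851423429922925
```

drive_tool:
  targets: [-2.8, -2.1, 0.2, 0, 0, 6, -5.7, -4.3, 0.5, 0, 0, 12.5, -8.6, -6.5, 0.8, 0, 0, 19, -11.5, -8.7, 1.1, 0, 0, 25.5, -14.4, -10.9, 1.4, 0, 0, 32, -17.3, -13.1, 1.6, 0, 0, 38.5, -20.2, -15.3, 1.9, 0, 0, 45, -23.1, -17.5, 2.2, 0, 0, 51.5, -26, -19.7, 2.5, 0, 0, 58, -28.9, -21.9, 2.7, 0, 0, 64.5, -31.8, -24.1, 3, 0, 0, 70.5, -34.7, -26.3, 3.2, 0, 0, 76.5]
  grip: -1

```text
time: 1.1
position: [0.4474, 0.2253, 0.1901]
tool_rot: [0.744, 0.668, -0.0, -0.0]
ft_force: [-0.4, -0.6, -0.1]
grip_width: 0.0869
```

drive_tool:
  targets: [0, 0, 0, 0, 0, 0, 0, 0, 0, 0, 0, 0, 0, 0, 0, 0, 0, 0, 0, 0, 0, 0, 0, 0]

```text
time: 1.43
position: [0.4461, 0.2277, 0.1904]
tool_rot: [0.741, 0.671, -0.0, -0.0]
ft_force: [0.7, -0.2, -0.1]
grip_width: 0.087
```

Run:
```python
from h import *
delta([.447,.226,.0833],84.2)
o=robot.get_obs(); print(o["q"],o["tool_rot"])
for n in("wrist","top"):
    p,d=robot.camera(n); cv2.imwrite(f"pics/{n}1.png",p[:,:,::-1])
    np.save(f"pics/{n}1.npy",d)
```

```text
t 1.4333 pos [0.446 0.228 0.19 ] shift cm [-0.161  0.118 10.708] rot deg [-0.06   0.003  0.103] q6 0.3475283829015745
[0.248 0.408 1.774 0.    0.961 0.348] [ 0.741  0.671 -0.    -0.   ]
```

View pics/wrist1.png

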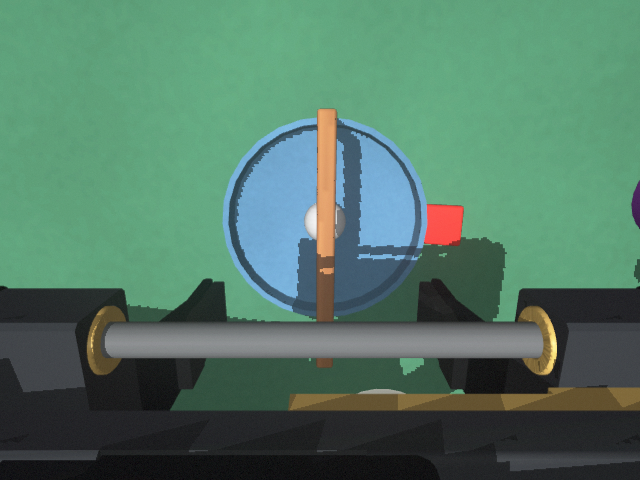

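The wrist view shows the bar vertical at u≈327, ends at (327,110) and (324,365), with the fingers straddling it. The lip is to the right at (445,225). I'll use this as a second check on the bar.

Run:
```python
from h import *
o=robot.get_obs(); c=robot.calibration("wrist"); H=c["hand_eye"]; R=Ro.from_quat(o["tool_rot"]).as_matrix()
K=np.linalg.inv(c["mtx"]); org=R@H[:3,3]+o["position"]
def w(uv,z):
    r=R@H[:3,:3]@K@[*uv,1]; return org+r*(z-org[2])/r[2]
a=w((327,109.5),.11); b=w((324.5,365.5),.11); print(a,b,(a+b)/2,np.linalg.norm(a-b),np.degrees(np.arctan2(*(a-b)[1::-1])))
lt=w((463,225),.038); print("lip",lt)
d=np.load("pics/wrist1.npy"); z=d[150,327]; print("depth z", (R@(H[:3,:3]@(K@[327,150,1]*z)+H[:3,3])+o["position"]))
```

```text
[0.459 0.314 0.11 ] [0.441 0.143 0.11 ] [0.45  0.228 0.11 ] 0.17221400848480853 83.91978903976059
lip [0.564 0.216 0.038]
depth z [0.457 0.291 0.109]
```

drive_tool:
  targets: [0, 0.1, 0.8, 0, 0, 0, -0.1, 0.2, 1.8, 0, 0, 0, -0.1, 0.2, 2.9, 0, 0, 0, -0.1, 0.2, 4, 0, 0, 0, -0.1, 0.2, 5.1, 0, 0, 0, -0.1, 0.2, 6.2, 0, 0, 0, -0.1, 0.2, 7.3, 0, 0, 0, -0.1, 0.2, 8.4, 0, 0, 0, -0.1, 0.2, 9.3, 0, 0, 0, -0.1, 0.2, 10, 0, 0, 0, -0.1, 0.2, 10.5, 0, 0, 0, -0.1, 0.2, 10.7, 0, 0, 0]

```text
time: 2.53
position: [0.4485, 0.2258, 0.0826]
tool_rot: [0.742, 0.671, -0.001, -0.0]
ft_force: [0.2, 0.6, -0.8]
grip_width: 0.0874
```

drive_tool:
  targets: [0, 0, 0, 0, 0, 0, 0, 0, 0, 0, 0, 0, 0, 0, 0, 0, 0, 0]

```text
time: 2.78
position: [0.4494, 0.2259, 0.084]
tool_rot: [0.742, 0.67, 0.0, 0.0]
ft_force: [-0.0, -0.3, -0.3]
grip_width: 0.0867
```

Run:
```python
from h import *
delta([.448,.227,.0833],84)
p,d=robot.camera("wrist"); cv2.imwrite("pics/w2.png",p[:,:,::-1])
p,d=robot.camera("scene"); cv2.imwrite("pics/s2.png",cv2.resize(p[100:240,260:440,::-1],None,fx=4,fy=4))
```

```text
t 2.7833 pos [0.449 0.226 0.084] shift cm [ 0.096 -0.147  0.07 ] rot deg [ 0.06  -0.022  0.203] q6 0.3444366350511854
```

View pics/w2.png

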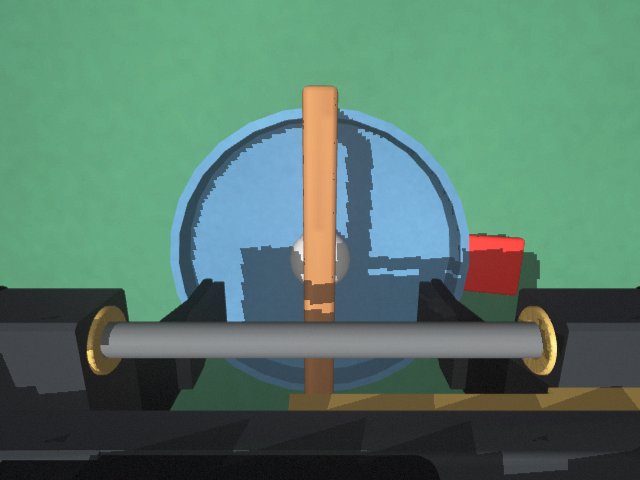

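View pics/s2.png

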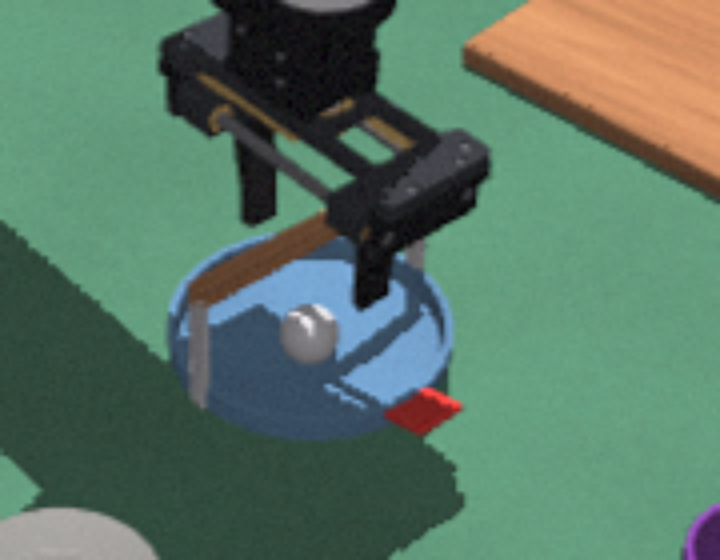

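The fingers straddle the bar with the centre error at 1–2 mm and the tips well above the ball. Closing gently.

drive_tool:
  targets: [0, 0, 0, 0, 0, 0, 0, 0, 0, 0, 0, 0, 0, 0, 0, 0, 0, 0, 0, 0, 0, 0, 0, 0, 0, 0, 0, 0, 0, 0, 0, 0, 0, 0, 0, 0, 0, 0, 0, 0, 0, 0, 0, 0, 0, 0, 0, 0, 0, 0, 0, 0, 0, 0, 0, 0, 0, 0, 0, 0, 0, 0, 0, 0, 0, 0, 0, 0, 0, 0, 0, 0]
  grip: 1
  squeeze: 25

```text
time: 3.88
position: [0.449, 0.2258, 0.0836]
tool_rot: [0.742, 0.67, 0.0, 0.0]
ft_force: [-0.4, -0.2, -0.2]
grip_width: 0.015
```

Run:
```python
from h import *
delta([.448,.227,.0833],84)
print(robot.get_obs()["grip_width"],robot.get_obs()["ft_force"])
p,d=robot.camera("wrist"); cv2.imwrite("pics/w3.png",p[:,:,::-1])
```

```text
t 3.8833 pos [0.449 0.226 0.084] shift cm [ 0.112 -0.112  0.027] rot deg [0.    0.    0.201] q6 0.3444262505771153
0.014987654108119057 [-0.389 -0.207 -0.198]
```

View pics/w3.png

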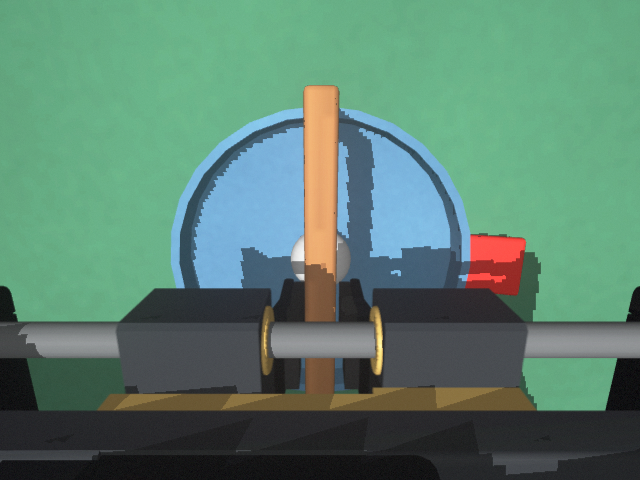

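The jaws are almost on the bar at 15 mm; I'll let them finish closing.

drive_tool:
  targets: [0, 0, 0, 0, 0, 0, 0, 0, 0, 0, 0, 0, 0, 0, 0, 0, 0, 0, 0, 0, 0, 0, 0, 0, 0, 0, 0, 0, 0, 0, 0, 0, 0, 0, 0, 0]

```text
time: 4.43
position: [0.4487, 0.2257, 0.0835]
tool_rot: [0.742, 0.67, -0.0, -0.0]
ft_force: [-1.0, -0.5, -1.2]
grip_width: 0.0114
```

Gripped. Now a gradual lift, with a check part-way.

drive_tool:
  targets: [0, 0, -0.02, 0, 0, 0, 0, 0, -0.08, 0, 0, 0, 0, 0, -0.18, 0, 0, 0, 0, 0, -0.32, 0, 0, 0, 0, 0, -0.5, 0, 0, 0, 0, 0, -0.7, 0, 0, 0, 0, 0, -0.9, 0, 0, 0, 0, 0, -1.1, 0, 0, 0, 0, 0, -1.26, 0, 0, 0, 0, 0, -1.38, 0, 0, 0, 0, 0, -1.46, 0, 0, 0, 0, 0, -1.5, 0, 0, 0]

```text
time: 5.43
position: [0.449, 0.2258, 0.0987]
tool_rot: [0.742, 0.67, 0.0, 0.0]
ft_force: [-0.8, 1.5, -2.9]
grip_width: 0.0118
```

Run:
```python
from h import *
o=robot.get_obs(); print(o["position"],o["grip_width"],o["ft_force"],o["moment"])
p,d=robot.camera("scene"); cv2.imwrite("pics/s4.png",cv2.resize(p[100:240,260:440,::-1],None,fx=4,fy=4))
```

```text
[0.449 0.226 0.099] 0.011776873803971955 [-0.826  1.529 -2.893] [-0.076  0.129  0.015]
```

View pics/s4.png

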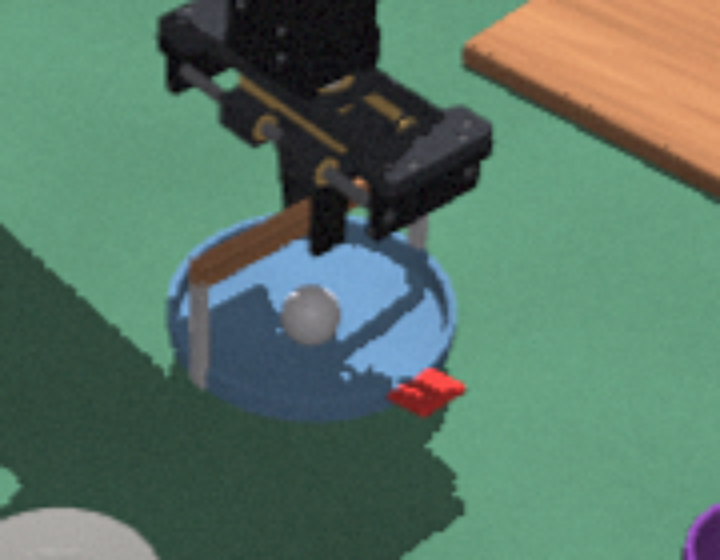

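The dish is off the table: 2.9 N down is its whole weight. It hangs level with the ball centred. Lifting the remaining 9 cm.

drive_tool:
  targets: [0, 0, -0.03, 0, 0, 0, 0, 0, -0.11, 0, 0, 0, 0, 0, -0.25, 0, 0, 0, 0, 0, -0.45, 0, 0, 0, 0, 0, -0.7, 0, 0, 0, 0, 0, -1.0, 0, 0, 0, 0, 0, -1.35, 0, 0, 0, 0, 0, -1.75, 0, 0, 0, 0, 0, -2.15, 0, 0, 0, 0, 0, -2.6, 0, 0, 0, 0, 0, -3.05, 0, 0, 0, 0, 0, -3.5, 0, 0, 0]

```text
time: 6.48
position: [0.449, 0.2258, 0.1341]
tool_rot: [0.742, 0.67, 0.0, 0.0]
ft_force: [-0.4, 0.0, -3.5]
grip_width: 0.012
```

drive_tool:
  targets: [0, 0, -0.45, 0, 0, 0, 0, 0, -0.9, 0, 0, 0, 0, 0, -1.35, 0, 0, 0, 0, 0, -1.85, 0, 0, 0, 0, 0, -2.35, 0, 0, 0, 0, 0, -2.85, 0, 0, 0, 0, 0, -3.35, 0, 0, 0, 0, 0, -3.8, 0, 0, 0, 0, 0, -4.2, 0, 0, 0, 0, 0, -4.55, 0, 0, 0, 0, 0, -4.85, 0, 0, 0, 0, 0, -5.1, 0, 0, 0]

```text
time: 7.48
position: [0.449, 0.2258, 0.1849]
tool_rot: [0.742, 0.67, 0.0, 0.0]
ft_force: [-0.2, -0.7, -3.6]
grip_width: 0.0117
```

drive_tool:
  targets: [0, 0, -0.2, 0, 0, 0, 0, 0, -0.33, 0, 0, 0, 0, 0, -0.4, 0, 0, 0, 0, 0, -0.4, 0, 0, 0, 0, 0, -0.4, 0, 0, 0, 0, 0, -0.4, 0, 0, 0]

```text
time: 7.98
position: [0.4489, 0.2258, 0.1884]
tool_rot: [0.742, 0.67, -0.0, -0.0]
ft_force: [-1.3, 0.3, -2.5]
grip_width: 0.0119
```

Run:
```python
from h import *
o=robot.get_obs(); print(o["time"],o["position"],o["tool_rot"],o["grip_width"],o["ft_force"],o["q"])
p,d=robot.camera("scene"); cv2.imwrite("pics/s5.png",p[:,:,::-1])
```

```text
7.9833 [0.449 0.226 0.188] [ 0.742  0.67  -0.    -0.   ] 0.011877822950827921 [-1.283  0.264 -2.548] [ 0.243  0.413  1.772 -0.     0.957  0.344]
```

View pics/s5.png

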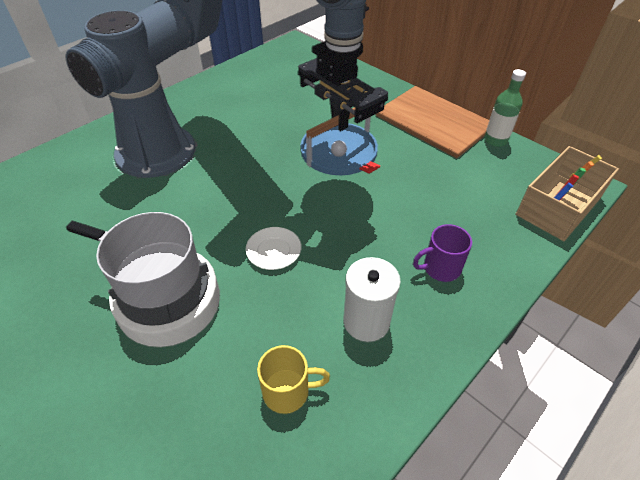

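The dish hangs level at (340,148) with its underside about 10 cm up, ball centred and lip at (370,168). Now a slow turn of +87.5° about tool z.

drive_tool:
  targets: [0, 0, 0, 0, 0, 0.15, 0, 0, 0, 0, 0, 0.6, 0, 0, 0, 0, 0, 1.35, 0, 0, 0, 0, 0, 2.4, 0, 0, 0, 0, 0, 3.75, 0, 0, 0, 0, 0, 5.4, 0, 0, 0, 0, 0, 7.35, 0, 0, 0, 0, 0, 9.6, 0, 0, 0, 0, 0, 12.2, 0, 0, 0, 0, 0, 15, 0, 0, 0, 0, 0, 18, 0, 0, 0, 0, 0, 21]

```text
time: 9.03
position: [0.449, 0.2258, 0.1886]
tool_rot: [0.853, 0.522, -0.0, 0.0]
ft_force: [0.3, 1.3, -2.7]
grip_width: 0.012
```

drive_tool:
  targets: [0, 0, 0, 0, 0, 3, 0, 0, 0, 0, 0, 6, 0, 0, 0, 0, 0, 9, 0, 0, 0, 0, 0, 12, 0, 0, 0, 0, 0, 15, 0, 0, 0, 0, 0, 18, 0, 0, 0, 0, 0, 21, 0, 0, 0, 0, 0, 24, 0, 0, 0, 0, 0, 27, 0, 0, 0, 0, 0, 30, 0, 0, 0, 0, 0, 33, 0, 0, 0, 0, 0, 36]

```text
time: 10.03
position: [0.449, 0.2258, 0.1885]
tool_rot: [0.972, 0.233, 0.0, 0.0]
ft_force: [-0.5, 0.4, -3.6]
grip_width: 0.0119
```

drive_tool:
  targets: [0, 0, 0, 0, 0, 3, 0, 0, 0, 0, 0, 6, 0, 0, 0, 0, 0, 9, 0, 0, 0, 0, 0, 12, 0, 0, 0, 0, 0, 14.9, 0, 0, 0, 0, 0, 17.6, 0, 0, 0, 0, 0, 20.1, 0, 0, 0, 0, 0, 22.4, 0, 0, 0, 0, 0, 24.4, 0, 0, 0, 0, 0, 26.1, 0, 0, 0, 0, 0, 27.5, 0, 0, 0, 0, 0, 28.6]

```text
time: 11.03
position: [0.449, 0.2258, 0.1886]
tool_rot: [1.0, -0.013, 0.0, -0.0]
ft_force: [0.4, 0.7, -3.7]
grip_width: 0.0116
```

drive_tool:
  targets: [0, 0, 0, 0, 0, 0.9, 0, 0, 0, 0, 0, 1.5, 0, 0, 0, 0, 0, 1.8, 0, 0, 0, 0, 0, 1.9, 0, 0, 0, 0, 0, 1.9, 0, 0, 0, 0, 0, 1.9, 0, 0, 0, 0, 0, 1.9, 0, 0, 0, 0, 0, 1.9, 0, 0, 0, 0, 0, 1.9, 0, 0, 0, 0, 0, 1.9, 0, 0, 0, 0, 0, 1.9, 0, 0, 0, 0, 0, 1.9]

```text
time: 12.03
position: [0.449, 0.2258, 0.1885]
tool_rot: [1.0, -0.029, -0.0, 0.0]
ft_force: [-0.4, 0.3, -3.2]
grip_width: 0.0117
```

Run:
```python
from h import *
o=robot.get_obs(); print(o["time"],o["position"],o["tool_rot"],o["grip_width"],o["ft_force"],o["moment"],o["q"])
R=Ro.from_quat(o["tool_rot"]).as_matrix(); print(R)
for n in("wrist","scene","top"):
    p,d=robot.camera(n); cv2.imwrite(f"pics/{n}6.png",p[:,:,::-1]); np.save(f"pics/{n}6.npy",d)
s=cv2.imread("pics/scene6.png")[80:230,240:440]; t=cv2.imread("pics/top6.png")[220:340,140:300]
cv2.imwrite("pics/c6.png",cv2.resize(s,None,fx=4,fy=4,interpolation=cv2.INTER_CUBIC)); cv2.imwrite("pics/d6.png",cv2.resize(t,None,fx=5,fy=5)[:, :800])
```

```text
12.0333 [0.449 0.226 0.189] [ 1.    -0.029 -0.     0.   ] 0.011650917044856457 [-0.434  0.337 -3.204] [-0.014  0.185  0.024] [ 0.243  0.412  1.772 -0.     0.957  1.872]
[[ 0.998 -0.058 -0.   ]
 [-0.058 -0.998 -0.   ]
 [-0.     0.    -1.   ]]
```

View pics/c6.png

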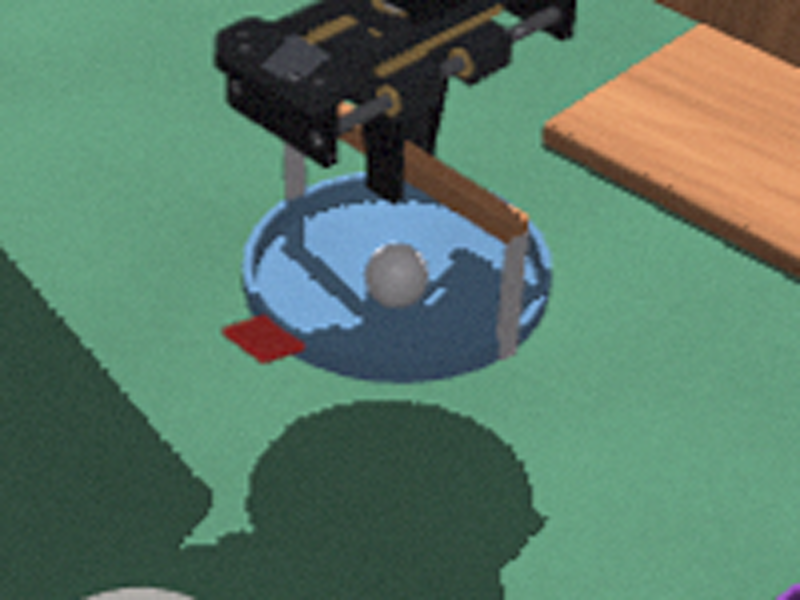

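View pics/top6.png

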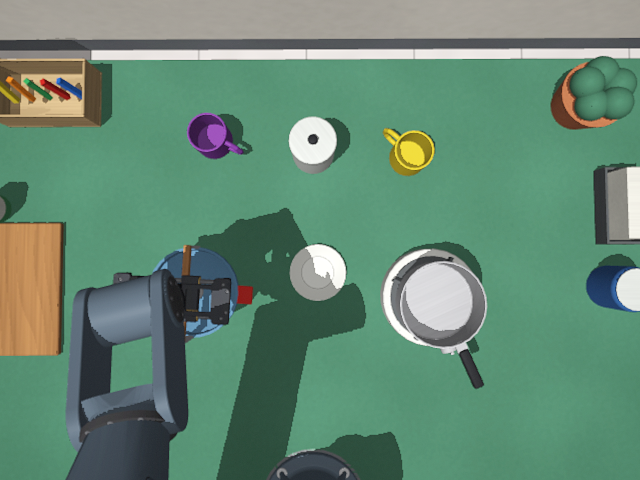

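View pics/wrist6.png

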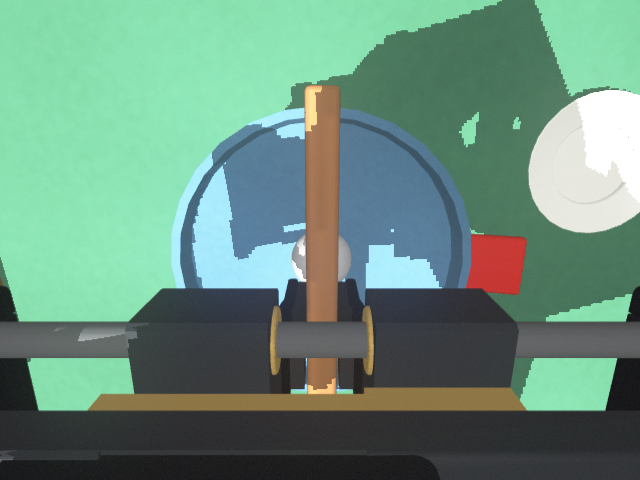

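In the top view the lip tip is at (252,295), pointing right towards the pan at (441,297). The wrist view of the bar, ball at (321,257) and lip at (497,264) matches the pre-lift view. One numeric check of the aim.

Run:
```python
from h import *
o=robot.get_obs(); und=o["position"][2]+.0187-.102; print("underside",und, "speeds",abs(o["joint_velocities"]).max())
# lip tip measured two ways
S=lambda x,y:(240+x/4-.4,80+y/4-.4)
lt=tri((252.5,295),S(244,345)); print("lip tri",lt,"top@z",atz("top",(252.5,295),und+.038))
lt=atz("top",(252.5,295),und+.038)
c=o["position"][:2]; dv=(lt[:2]-c); print("lip dist",np.linalg.norm(dv)); dv/=np.linalg.norm(dv); pv=np.array([.4201,-.2432])-c
print("ang lip",np.degrees(np.arctan2(dv[1],dv[0])),"pan",np.degrees(np.arctan2(pv[1],pv[0])),"miss m",dv[0]*pv[1]-dv[1]*pv[0])
# ball and dish-frame check in scene
b=S(396,276); y=o["position"]; print("ball scene px",b,"expected",proj("scene",[*c,und+.024]))
a=cv2.imread("pics/wrist3.png") if 0 else cv2.imread("pics/w3.png").astype(int); e=cv2.imread("pics/wrist6.png").astype(int)
for im in(a,e):
    m=(im[...,2]>150)&(im[...,1]<70)&(im[...,0]<70); v,u=np.nonzero(m); print("red lip centroid",u.mean(),v.mean(),len(u))
```

```text
underside 0.10523591506448572 speeds 0.0015601747032803412
lip tri [0.443 0.113 0.14 ] top@z [0.442 0.111 0.143]
lip dist 0.11515900241834075
ang lip -93.64052491820557 pan -93.5215122628937 miss m 0.0009759667776444401
ball scene px (338.6, 148.6) expected [337.448 147.465]
red lip centroid 496.8337975858867 268.3129062209842 1077
red lip centroid 496.6467168262654 263.1987004103967 2924
```

```bash
python3 -c "
from rig import robot
print(robot.hand_in()); o=robot.get_obs(); print(o['time'],o['position'],o['grip_width'],o['ft_force'])"
```

```text
the job is handed in; nothing more can be done
None
the job is handed in; nothing more can be done
```

I pinched the dish at the middle of its handle bar with 25 N and lifted it about 10.5 cm. I then turned it 87.5° in the air and handed the job in at about 12 s, still holding it. No verdict was reported.

What the last checks before hand-in showed:
- **Aim:** the lip points at −93.6° and the pan mouth lies at −93.5°, so the line misses its centre by about 1 mm.
- **Height and level:** the underside was about 105 mm above the table, worked out from the tool height. The tool pointed straight down, and the dish sat in the wrist view as it did before the lift, so it neither slipped nor tipped visibly.
- **Ball:** it was within about 2 mm of where the dish's centre should appear.
- **Hold:** the jaws were 11.7 mm apart on the 12 mm bar, with about 3 N of weight on the wrist and the arm at rest.
- **Other things:** the top view showed the mugs, canister, saucer and pan in their original places.

Small disagreements, within the 2 mm calibration error and my pixel reading:
- The wrist camera gave the bar's length as 172 mm instead of 176, and put its centre 2–3 mm from the top camera's figure.
- The lip came out 115 mm from the axis instead of 112.
- Before the lift, triangulating points on the lip gave heights of 51 and 9 mm instead of 38. I took the lip's place from the top view at its stated height instead; at the end the lip tip's height agreed to 3 mm.

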